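# Lay out the staining station

### The job

Lay out the staining station: put the white and red carton on the grey pad, squarely and lengthwise along it, with the small white and green box centred on top of it. Stand the three dropper bottles on the middle of the cork coasters in their order of use: blue on the end coaster in front of the timer, red on the middle one between the other two, brown on the other end. Everything must end upright, released and at rest; do not tip a bottle over or shift the timer.

Things in the scene. Friction and masses are not known exactly. Their poses are not given: they have to be found in the camera images.
- blue_bottle: dark blue glass dropper bottle with a black cap, standing upright, 44 mm in diameter, 119 mm tall with its black rubber bulb. The round body reaches up to 76 mm; the ribbed cap above it, from 76 to 94 mm, is 27 mm wide and is a good place to grip from above; the soft bulb above the cap is no obstacle. Origin: centre of the underside, z up. 55 g; round, its yaw does not matter.
- red_bottle: crimson red glass dropper bottle with a white cap, standing upright, 36 mm in diameter, 109 mm tall with its black rubber bulb. The round body reaches up to 66 mm; the ribbed cap above it, from 66 to 84 mm, is 22 mm wide and is a good place to grip from above; the soft bulb above the cap is no obstacle. Origin: centre of the underside, z up. 55 g; round, its yaw does not matter.
- brown_bottle: amber brown glass dropper bottle with a white cap, standing upright, 42 mm in diameter, 113 mm tall with its black rubber bulb. The round body reaches up to 70 mm; the ribbed cap above it, from 70 to 88 mm, is 26 mm wide and is a good place to grip from above; the soft bulb above the cap is no obstacle. Origin: centre of the underside, z up. 55 g; round, its yaw does not matter.
- lancet_box: white carton with a red band, 38 (x) x 62 (y) x 34 (z) mm, lying flat, 50 g, rigid. Origin: centre of the underside; y along its long side. Starts with its long side roughly along world y.
- cover_glass_box: small square box, white with a dark green end on its top, 36 x 36 x 16 (z) mm, lying flat, 30 g, rigid. Origin: centre of the underside, x and y along its sides.
- pad: grey flat rectangular pad, 52 (x) x 80 (y) x 3 (z) mm, fixed on the bench 92 to 102 mm behind the middle coaster (on the far side from the robot), its long side along the row. Origin: centre of its underside; y along its long side. The bottles, once on the coasters, stand close in front of it: a gripper that comes down here is clearer of them if the boxes are placed before the bottles.
- coaster_left: the left one (towards +y) of three equal round cork coasters, 62 mm in diameter and 4 mm thick, fixed on the bench in a straight row 77 to 87 mm apart. Origin: centre of its underside; x points to the far side of the row (away from the robot), y along the row to the left; the coasters share one yaw.
- coaster_middle: the middle one of three equal round cork coasters, 62 mm in diameter and 4 mm thick, fixed on the bench in a straight row 77 to 87 mm apart. Origin: centre of its underside; x points to the far side of the row (away from the robot), y along the row to the left; the coasters share one yaw; the sign of the timer's place along this y tells which end it stands at.
- coaster_right: the right one (towards -y) of three equal round cork coasters, 62 mm in diameter and 4 mm thick, fixed on the bench in a straight row 77 to 87 mm apart. Origin: centre of its underside; x points to the far side of the row (away from the robot), y along the row to the left; the coasters share one yaw.
- lab_timer: white timer with a grey display and small keys, 70 (x) x 64 (y) x 16 (z) mm, lying loose on the bench behind one end coaster of the row, left or right, beside the pad. Origin: centre of the underside. It shows which end the blue bottle belongs to and must stay where it is. A flat white slide mailer lies fixed at the other end.
Things that resemble listed ones, but are neither listed nor needed, are in the scene too. What is shaped like the red_bottle but purple is not meant.

How it is judged:
By the outcome, as a careful person would: the job done as asked, in the order asked, and still so for the second after the job is handed in, with the robot touching nothing.
It also fails if it takes over 126 s, if anything falls off the work surface, if the arm or the gripper's body presses on something with over 40 N, if the wrist force passes 120 N, or if a joint passes its speed limit or range.

### The arm

A 6-joint arm with a two-finger parallel gripper is mounted at the origin on a cart in front of the work surface, level with it; the furniture and walls round the work are solid. World frame = base frame: x ahead of the robot, y to its left, z up, the work surface at z = 0. Lengths are in m, angles in rad, forces in N, time in s.
With the tool pointing down it reaches from about 0.25 to 0.725 m from the base axis. Payload 4 kg.
Tool frame: the origin (TCP) lies at the very end of the fingers, on their centre line; the grasp point (between the pads) lies 19 mm behind it; z points along the fingers, y is the line along which they close (so a half turn about z gives the same grasp; the last joint's range is limited). The gripper opens to 85 mm and grips with 20 to 120 N. Pads are 22 mm wide; open, the fingers measure 114 mm over their backs; the gripper's body (76 mm by 85 mm) begins 54 mm behind the grasp point. The pads swing forward as they close: fully open they stand 13 mm farther back than shut.
Start: joints at [1.131, 0.241, 0.005, 1.335, 0, 1.571], TCP at [0.213, 0.452, 0.231] pointing down, gripper open.
Joint ranges: [-2.72, 2.72], [-1.05, 1.87], [-1.09, 1.28], [-1.99, 2.15], [-1.42, 1.44], [-3.14, 3.14]. Speed limits (rad/s): [2.79, 2.79, 3.14, 3.14, 3.14, 3.14].

### API

Orientations are given as a unit quaternion [x, y, z, w].
In Python, from workcell import telemetry, vision, workorder gives the robot as it stands.
- The arm moves only by the shell command python3 -m inch 'ROWS'. ROWS is JSON, a list of rows, each a list of 3 entries, a list of its own where there are three numbers: the turn, a rotation vector about the tool's x, y, z scaled (see below), then the shift along the tool's x, y, z scaled (see below), then the closure, from -1 (fully open) to 1 (shut). A call has 1 to 10 rows; each row shifts and turns the commanded pose from where the row before left it, along the tool's axes as they then stand; what a row does not reach is not made up. The controller multiplies each number of a shift by 0.3 m and each number of a turn by 360 degrees. A row lasts 1/12 s, in which the tool goes at most 41.7 mm and 7.16 degrees, less where a joint would pass 70% of its speed; a pose out of reach is approached as far as the arm can. A call with a number of a shift or a turn outside -1 to 1 is refused whole. A call with a gripper value outside its range is refused whole. The fingers move at their own pace and stop on an object; the grip force is fixed at half the most. Time passes only in rows, so rows that do not move let the fingers close. It gives the time, the measured TCP pose, the force, the opening and the grip force at its end, in the units of the state.
- telemetry.get_obs(): the state, without advancing time (a new reading comes with each control period).
- vision.camera(name): name is "scene" or "top"; returns a dict with "img" (420x560x3 uint8, red, green, blue), "fov_y" (degrees; the focal length in pixels is half the picture's height over the tangent of half this angle, whatever the lens; pixels are square), "cx", "cy" (the principal point, pixels), "D" ([k1, k2, p1, p2, k3] as OpenCV has them; the pictures are not rectified), "pose" (4x4, takes a point from camera to world coordinates). Camera axes: x right, y up, looking along -z (the intrinsics and any distortion apply to the point x, -y, -z); pixel columns grow to the right and rows downward; lengths in m; the calibration is good to about 2 mm. A picture is of the moment at which its call begins. There is no depth.
- workorder.job_done(): hands the job in; it is judged then, once.
The state is a dict: "clock": time; "joint_pos": joint angles; "joint_vel": joint speeds; "tau": joint torques, N m; "eef_pos": TCP position; "tool_rot": TCP orientation; "ft_force": force on the tool from outside, world axes, zero at the start; "ft_torque": the same for the moment, N m; "grip_width": finger opening in m; "grasp_force": force on a finger pad.
Only numpy, scipy, OpenCV 4.12 (cv2) and the standard library are available. Lean on these libraries where they do the work, as an engineer would, in place of code of your own. Each camera call takes 0.05 s, during which the arm holds its last target. There are 200 camera calls.

## Working session

There is one attempt and no reset: what is moved stays moved. The work goes in short steps, Python scripts to look and compute and a shell command to move; the robot and the scene stay as the last step left them, time stands still between calls to the robot, and variables do not carry over. Pictures are saved under pics/ and viewed, at most 16 in all, crops included, and the job is handed in when it is done.

```bash
mkdir -p pics; ls
python3 - <<'E'
from workcell import telemetry, vision
import cv2, numpy as np
for n in("scene","top"):
    c=vision.camera(n); cv2.imwrite(f"pics/{n}0.png",c["img"][:,:,::-1]); print(n,c["fov_y"],c["cx"],c["cy"],c["D"]); print(np.round(c["pose"],4))
o=telemetry.get_obs()
for k,v in o.items(): print(k,np.round(v,4))
E
```

```text
pics
scene 45.58386346041039 280.89289483075123 207.29345843283994 [0.00500236 0.         0.         0.         0.        ]
[[ 0.5896  0.4411 -0.6766 -0.3019]
 [-0.8077  0.3191 -0.4958 -0.5828]
 [-0.0027  0.8388  0.5444  0.6635]
 [ 0.      0.      0.      1.    ]]
top 48.698364526536196 274.42282800986055 215.333394114836 [-0.01028935  0.          0.          0.          0.        ]
[[-0.0098  0.9974 -0.0707  0.4258]
 [-0.9999 -0.0096  0.004   0.0071]
 [ 0.0033  0.0708  0.9975  1.1287]
 [ 0.      0.      0.      1.    ]]
clock 0.1
joint_pos [ 1.131   0.2413  0.0038  1.3352 -0.      1.5708]
joint_vel [-0.0007 -0.0018  0.0035  0.0012  0.     -0.0011]
tau [ 7.00000e-04 -3.73138e+01  2.53011e+01  1.08000e-02  1.00000e-04
  0.00000e+00]
eef_pos [0.2126 0.4519 0.2305]
tool_rot [ 2.181e-01  9.759e-01 -9.000e-04 -2.000e-04]
ft_force [-0.0208  0.4608  0.5398]
ft_torque [ 0.0182  0.0087 -0.015 ]
grasp_force 0.0
grip_width 0.0854
```

View pics/scene0.png

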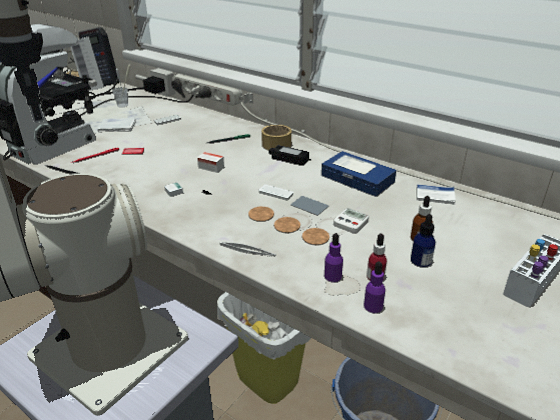

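View pics/top0.png

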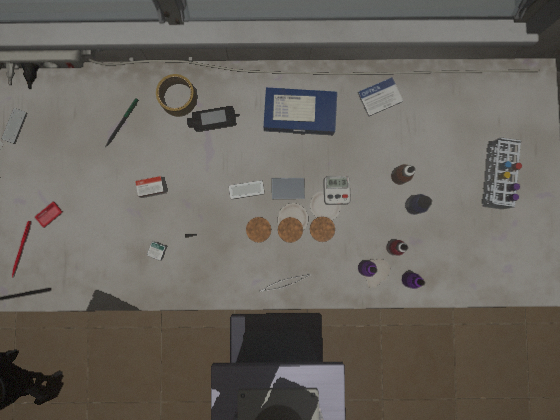

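The timer stands behind the right (-y) coaster, so blue goes right, red middle, brown left. The carton is at top (150,187), the small box at (157,250), the bottles at blue (418,204), brown (403,173) and red (398,247), and the coasters at (259/290/322,230).

```bash
cat > h.py <<'E'
import cv2, numpy as np
from workcell import telemetry, vision
def K(c):
    f=c["img"].shape[0]/2/np.tan(np.radians(c["fov_y"])/2)
    return np.array([[f,0,c["cx"]],[0,f,c["cy"]],[0,0,1]])
def cast(c,px,z):
    u=cv2.undistortPoints(np.float64(px).reshape(-1,1,2),K(c),np.float64(c["D"]))[:,0]
    P=np.array(c["pose"]); d=np.c_[u[:,0],-u[:,1],-np.ones(len(u))]@P[:3,:3].T; o=P[:3,3]
    return (o+d*((z-o[2])/d[:,2])[:,None])[:,:2]
def proj(c,pts):
    P=np.array(c["pose"]); p=(np.float64(pts).reshape(-1,3)-P[:3,3])@P[:3,:3]; p=p*[1,-1,-1]
    return cv2.projectPoints(p,np.zeros(3),np.zeros(3),K(c),np.float64(c["D"]))[0][:,0]
def blobs(c,lo,hi,box=None,amin=20,k=0):
    h=cv2.cvtColor(c["img"],cv2.COLOR_RGB2HSV); m=cv2.inRange(h,np.array(lo),np.array(hi))
    if box: q=np.zeros_like(m);x0,y0,x1,y1=box;q[y0:y1,x0:x1]=m[y0:y1,x0:x1];m=q
    if k: m=cv2.morphologyEx(m,cv2.MORPH_CLOSE,np.ones((k,k)))
    cs=[x for x in cv2.findContours(m,cv2.RETR_EXTERNAL,cv2.CHAIN_APPROX_NONE)[0] if cv2.contourArea(x)>=amin]
    return sorted(cs,key=cv2.contourArea,reverse=True)
E
python3 - <<'E'
from h import *
def crop(c,x0,y0,x1,y1,s): return cv2.resize(c["img"][y0:y1,x0:x1,::-1],None,fx=s,fy=s,interpolation=cv2.INTER_NEAREST)
t=vision.camera("top"); s=vision.camera("scene")
for c,b,z in((t,(235,210,345,250),.004),(s,(240,195,335,250),.004)):
    for k in blobs(c,(3,70,60),(20,255,255),b,60,3)[:3]:
        e=cv2.fitEllipse(k); print("coaster",np.round(e[0],1),np.round(e[1],1),np.round(cast(c,[e[0]],z),4))
a=[crop(t,225,165,355,245,6)]
cv2.imwrite("pics/a.png",a[0])
b=np.vstack([np.hstack([crop(t,130,170,175,203,8),crop(t,135,235,180,268,8)]),np.hstack([crop(s,190,145,235,178,8),crop(s,155,175,200,208,8)])])
cv2.imwrite("pics/b.png",b)
b=np.hstack([crop(t,350,155,440,295,4),crop(s,320,190,440,315,4)[:560]if 0 else cv2.resize(crop(s,320,190,440,315,4),(430,560))])
cv2.imwrite("pics/c.png",b)
E
```

```text
coaster [289.9 229.4] [24.2 24.6] [[ 0.471  -0.0346]]
coaster [322.  228.7] [24.2 24.5] [[ 0.4718 -0.1124]]
coaster [258.1 229.1] [24.3 24.4] [[0.4723 0.0425]]
coaster [315.3 235.9] [15.7 26.4] [[ 0.4682 -0.1131]]
coaster [286.8 224.3] [14.6 25.3] [[ 0.4676 -0.0355]]
coaster [260.8 213.4] [13.5 24.6] [[0.4682 0.0409]]
```

View pics/a.png

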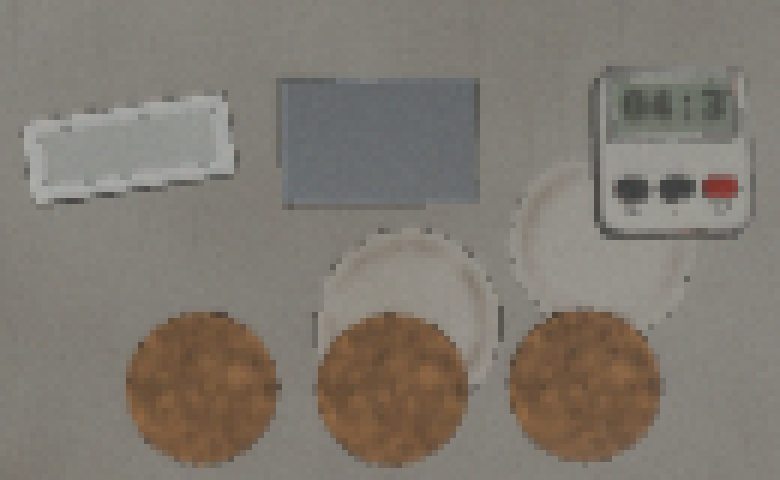

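View pics/b.png

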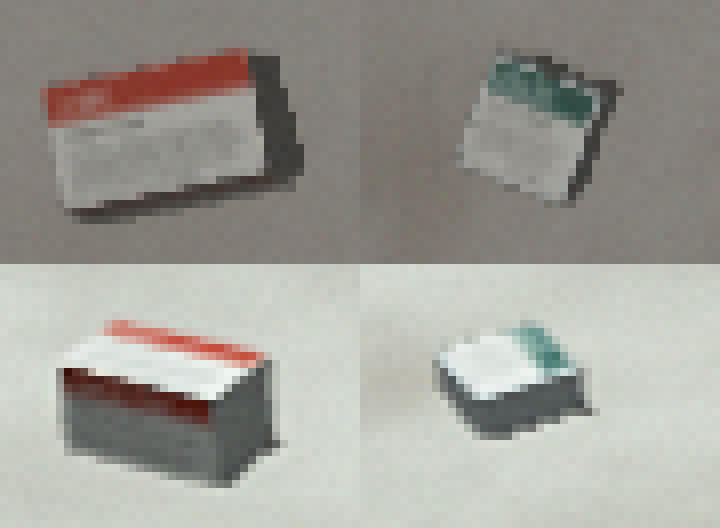

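View pics/c.png

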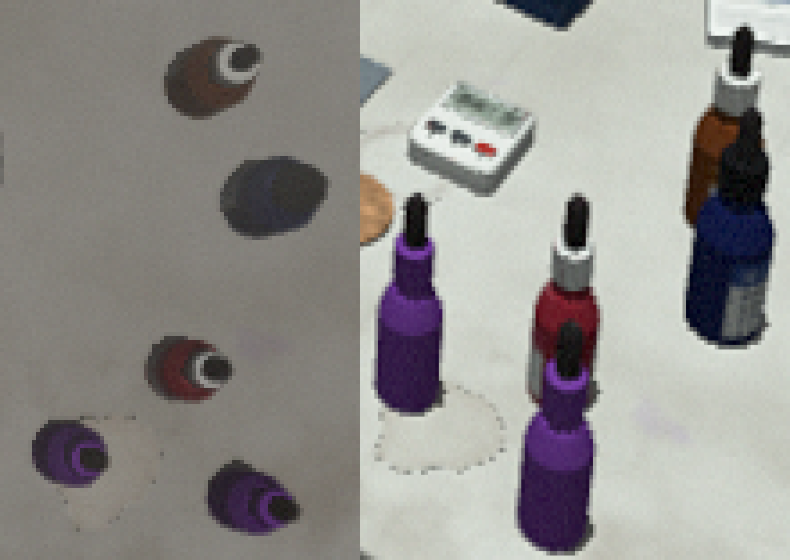

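Run:
```python
from h import *
t=vision.camera("top"); s=vision.camera("scene")
R=lambda v:np.round(v,4).tolist()
def rect(c,pts,z,n):
    w=cast(c,pts,z); r=cv2.minAreaRect((w*1000).astype(np.float32)); print(n,"centre",np.round(r[0],1),"size",np.round(r[1],1),"ang",round(r[2],1))
for c,b,n in((t,(265,170,310,202),"padT"),(s,(285,192,333,218),"padS")):
    for k in blobs(c,(90,18,30),(125,255,255),b,60,3)[:1]: rect(c,k.reshape(-1,2),.003,n)
T=lambda p,o:np.array(p)/8+np.array(o)-.5
rect(t,T([(42,88),(247,48),(268,178),(62,212)],(130,170)),.034,"cartonT")
rect(s,T([(62,104),(110,56),(270,92),(217,136)],(190,145)),.034,"cartonS")
for c,b,n in((t,(130,170,170,200),"cartonmT"),):
    h=cv2.cvtColor(c["img"],cv2.COLOR_RGB2HSV)
rect(t,T([(135,48),(242,90),(210,200),(98,160)],(135,235)),.016,"smallT")
rect(s,T([(76,92),(140,60),(220,98),(155,136)],(155,175)),.016,"smallS")
# bottles: colours
for n,lo,hi,bt,bs in(("brown",(0,60,25),(18,255,255),(385,155,420,190),(405,195,436,245)),("blue",(105,60,20),(125,255,255),(400,185,435,220),(405,220,440,275)),("red",(165,90,30),(180,255,255),(380,232,415,262),(360,240,395,285))):
    for c,b in((t,bt),(s,bs)):
        k=blobs(c,lo,hi,b,20,3)[0]; print(n,cv2.boundingRect(k))
for n,b,z,bs in(("brown",(395,160,420,185),.088,(410,200,436,222)),("red",(388,238,412,260),.084,(365,240,392,262))):
    k=blobs(t,(0,0,105),(180,60,255),b,8,0)
    print(n,[ (cv2.boundingRect(x)) for x in k[:2]])
    h=cv2.cvtColor(t["img"],cv2.COLOR_RGB2HSV); 
    g=cv2.cvtColor(t["img"],cv2.COLOR_RGB2GRAY)
    print(g[b[1]:b[3],b[0]:b[2]] if n=="red" else "")
```

```text
padS centre [569.2 -30.7] size [78.7 50.7] ang 89.9
cartonT centre [576.4 300.4] size [39.5 61.9] ang 9.5
cartonS centre [572.6 299.9] size [37.9 64.8] ang 11.6
smallT centre [424.3 286.5] size [37. 35.] ang 70.0
smallS centre [419.8 286.2] size [40.5 28.4] ang 86.6
brown (393, 165, 20, 18)
brown (411, 214, 16, 26)Traceback (most recent call last):
  File "<stdin>", line 18, in <module>
IndexError: list index out of range
```

Run:
```python
from h import *
t=vision.camera("top"); s=vision.camera("scene")
A=lambda p:[[p[0]/4+350-.5,p[1]/4+155-.5]]
B=lambda p:[[(p[0]-360)/3.583+320-.5,p[1]/4.48+190-.5]]
for n,z,a,z2,b in(("brown",.088,(240,60),.079,(737,88)),("red",.084,(211,371),.075,(573,265)),("blue",.094,(298,188),.085,(745,175))):
    print(n,np.round(cast(t,A(a),z),4),np.round(cast(s,B(b),z2),4))
r=cv2.minAreaRect((cast(t,np.array([(280,78),(480,78),(480,206),(282,207)])/6+[224.5,164.5],.003)*1000).astype(np.float32));print("pad",r)
im=t["img"][185:262,375:440,::-1].astype(float)*2.2
cv2.imwrite("pics/d.png",cv2.resize(np.clip(im,0,255).astype(np.uint8),None,fx=7,fy=7,interpolation=cv2.INTER_NEAREST))
```

```text
brown [[ 0.6009 -0.3045]] [[ 0.5985 -0.3032]]
red [[ 0.4251 -0.2839]] [[ 0.4221 -0.2849]]
blue [[ 0.527  -0.3331]] [[ 0.5248 -0.3375]]
pad ((571.6368408203125, -30.843730926513672), (81.5656967163086, 52.862796783447266), 89.46762084960938)
```

View pics/d.png

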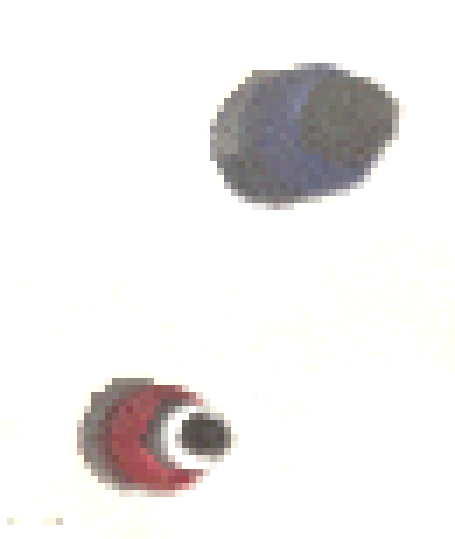

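```bash
cat > go.py <<'E'
# python3 go.py x y z yaw(deg): remaining tool shift/turn in move units
import sys; from h import *
from scipy.spatial.transform import Rotation as R
o=telemetry.get_obs(); p=np.array(o["eef_pos"]); M=R.from_quat(o["tool_rot"]).as_matrix()
print("t",round(o["clock"],2),"p",np.round(p,4),"yaw",round(np.degrees(np.arctan2(M[1,1],M[0,1])),2),"w",round(o["grip_width"],4),"gf",round(o["grasp_force"],1),"F",np.round(o["ft_force"],1))
if len(sys.argv)>4:
    x,y,z,a=map(float,sys.argv[1:5]); a=np.radians(a)
    T=np.array([[-np.sin(a),np.cos(a),0],[np.cos(a),np.sin(a),0],[0,0,-1]]).T
    print("turn",np.round(R.from_matrix(M.T@T).as_rotvec()/(2*np.pi),4),"shift(after turn)",np.round(T.T@(np.array([x,y,z])-p)/.3,4))
E
python3 -m inch '[[[0,0,0.019],[0,0,0],-1],[[0,0,0.019],[0,0,0],-1],[[0,0,0.019],[0,0,0],-1],[[0,0,0.019],[0,0,0],-1],[[0,0,0.019],[0,0,0],-1],[[0,0,0.019],[0,0,0],-1],[[0,0,0.019],[0,0,0],-1],[[0,0,0.019],[0,0,0],-1]]'
python3 -m inch '[[[0,0,0],[-0.035,0.055,0.02],-1],[[0,0,0],[-0.07,0.11,0.04],-1],[[0,0,0],[-0.07,0.11,0.04],-1],[[0,0,0],[-0.07,0.11,0.04],-1],[[0,0,0],[-0.07,0.11,0.04],-1],[[0,0,0],[-0.07,0.11,0.04],-1],[[0,0,0],[-0.07,0.11,0.04],-1],[[0,0,0],[-0.07,0.11,0.04],-1],[[0,0,0],[-0.07,0.11,0.04],-1],[[0,0,0],[-0.07,0.11,0.04],-1]]'
python3 -m inch '[[[0,0,0],[-0.04,0.05,0.04],-1],[[0,0,0],[0,0,0],-1],[[0,0,0],[0,0,0],-1]]'
python3 go.py .5745 .300 .08 10
```

```text
clock: 1.07
eef_pos: [0.2129, 0.4524, 0.2313]
tool_rot: [0.645, 0.765, 0.0, -0.0]
ft_force: [-0.2, 0.1, 0.3]
grip_width: 0.0852
grasp_force: 0.0
clock: 1.9
eef_pos: [0.5581, 0.3098, 0.1166]
tool_rot: [0.642, 0.766, 0.0, -0.0]
ft_force: [0.2, 0.2, 0.2]
grip_width: 0.0856
grasp_force: 0.0
clock: 2.15
eef_pos: [0.5734, 0.3003, 0.1036]
tool_rot: [0.643, 0.766, -0.001, -0.001]
ft_force: [-0.6, -0.9, -0.2]
grip_width: 0.0856
grasp_force: 0.0
t 2.15 p [0.5734 0.3003 0.1036] yaw 9.94 w 0.0856 gf 0.0 F [-0.6 -0.9 -0.2]
turn [-0.0005  0.0001 -0.0002] shift(after turn) [-0.0015  0.0034  0.0786]
```

```bash
python3 -m inch '[[[0,0,0],[0,0.003,0.06],-1],[[0,0,0],[0,0,0.08],-1],[[0,0,0],[0,0,0.08],-1],[[0,0,0],[0,0,0.06],-1],[[0,0,0],[0,0,0.03],-1],[[0,0,0],[0,0,0.015],-1],[[0,0,0],[0,0,0],0],[[0,0,0],[0,0,0],1],[[0,0,0],[0,0,0],1],[[0,0,0],[0,0,0],1]]'
python3 -m inch '[[[0,0,0],[0,0,0],1],[[0,0,0],[0,0,0],1],[[0,0,0],[0,0,0],1],[[0,0,0],[0,0,0],1],[[0,0,0],[0,0,0],1],[[0,0,0],[0,0,0],1]]'
python3 go.py .5705 -.0308 .1 0
```

```text
clock: 2.98
eef_pos: [0.5753, 0.3025, 0.0095]
tool_rot: [0.642, 0.767, 0.001, 0.001]
ft_force: [0.1, 0.6, -0.5]
grip_width: 0.0387
grasp_force: 0.1
clock: 3.48
eef_pos: [0.5756, 0.3026, 0.0098]
tool_rot: [0.642, 0.766, 0.002, 0.001]
ft_force: [-0.1, 0.6, 6.3]
grip_width: 0.0368
grasp_force: 62.6
t 3.48 p [0.5756 0.3026 0.0098] yaw 10.08 w 0.0368 gf 62.6 F [-0.1  0.6  6.3]
turn [ 0.0005 -0.0003  0.028 ] shift(after turn) [-1.1113 -0.0169 -0.3008]
```

```bash
python3 -m inch '[[[0,0,0],[0,0,-0.03],1],[[0,0,0],[0,0,-0.05],1],[[0,0,0],[0,0,-0.08],1],[[0,0,0],[0,0,-0.06],1],[[0,0,0.014],[0,0,0],1],[[0,0,0.014],[0,0,0],1],[[0,0,0],[-0.05,0,0],1],[[0,0,0],[-0.1,0,0],1],[[0,0,0],[-0.1,0,0],1],[[0,0,0],[-0.1,0,0],1]]'
python3 -m inch '[[[0,0,0],[-0.1,0,0],1],[[0,0,0],[-0.1,0,0],1],[[0,0,0],[-0.1,0,0],1],[[0,0,0],[-0.1,0,0],1],[[0,0,0],[-0.1,0,0],1],[[0,0,0],[-0.1,0,0],1],[[0,0,0],[-0.1,0,0],1],[[0,0,0],[-0.06,0,0],1],[[0,0,0],[0,0,0],1],[[0,0,0],[0,0,0],1]]'
python3 go.py .5705 -.0308 .013 0
python3 - <<'E'
from h import *
s=vision.camera("scene"); t=vision.camera("top")
a=cv2.resize(s["img"][150:240,240:380,::-1],None,fx=5,fy=5,interpolation=cv2.INTER_NEAREST); cv2.imwrite("pics/e.png",a)
E
```

```text
clock: 4.32
eef_pos: [0.5733, 0.1948, 0.0734]
tool_rot: [0.706, 0.708, -0.001, -0.0]
ft_force: [0.4, -0.6, -1.2]
grip_width: 0.0369
grasp_force: 61.9
clock: 5.15
eef_pos: [0.5733, -0.0329, 0.0736]
tool_rot: [0.708, 0.707, -0.0, -0.001]
ft_force: [-0.0, 1.2, 0.2]
grip_width: 0.0366
grasp_force: 61.8
t 5.15 p [ 0.5733 -0.0329  0.0736] yaw -0.1 w 0.0366 gf 61.8 F [-0.   1.2  0.2]
turn [-0.0002 -0.     -0.0003] shift(after turn) [ 0.0071 -0.0092  0.202 ]
```

View pics/e.png

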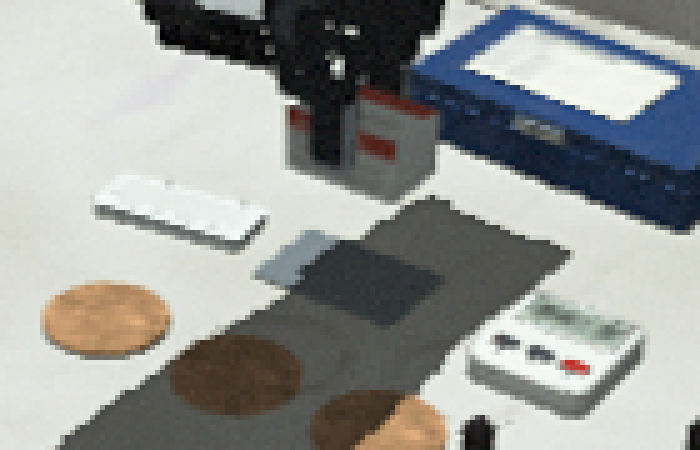

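```bash
python3 -m inch '[[[0,0,0],[0.011,-0.009,0.04],1],[[0,0,0],[0,0,0.06],1],[[0,0,0],[0,0,0.05],1],[[0,0,0],[0,0,0.03],1],[[0,0,0],[0,0,0.012],1],[[0,0,0],[0,0,0.006],1],[[0,0,0],[0,0,0],1],[[0,0,0],[0,0,0],1],[[0,0,0],[0,0,0],1]]'
python3 go.py .5705 -.0295 .0128 0
```

```text
clock: 6.0
eef_pos: [0.5723, -0.0278, 0.0153]
tool_rot: [0.707, 0.707, 0.001, 0.001]
ft_force: [-0.4, -0.7, -1.1]
grip_width: 0.0366
grasp_force: 61.9
t 6.0 p [ 0.5723 -0.0278  0.0153] yaw 0.01 w 0.0366 gf 61.9 F [-0.4 -0.7 -1.1]
turn [0.0003 0.     0.    ] shift(after turn) [-0.0056 -0.0061  0.0084]
```

```bash
python3 -m inch '[[[0,0,0],[-0.003,-0.005,0.004],1],[[0,0,0],[0,0,0.003],1],[[0,0,0],[0,0,0],1],[[0,0,0],[0,0,0],1]]'; python3 go.py
python3 - <<'E'
from h import *
for i in range(6): vision.camera("top"); print(np.round(telemetry.get_obs()["eef_pos"],4))
E
```

```text
clock: 6.33
eef_pos: [0.5703, -0.029, 0.0128]
tool_rot: [0.707, 0.707, 0.0, 0.0]
ft_force: [-1.0, -0.8, 2.7]
grip_width: 0.0368
grasp_force: 62.0
t 6.33 p [ 0.5703 -0.029   0.0128] yaw -0.02 w 0.0368 gf 62.0 F [-1.  -0.8  2.7]
[ 0.5702 -0.029   0.0128]
[ 0.5702 -0.029   0.0128]
[ 0.5702 -0.029   0.0128]
[ 0.5702 -0.029   0.0128]
[ 0.5702 -0.029   0.0128]
[ 0.5702 -0.029   0.0128]
```

```bash
python3 -m inch '[[[0,0,0],[0,0,0],-1],[[0,0,0],[0,0,0],-1],[[0,0,0],[0,0,0],-1],[[0,0,0],[0,0,0],-1],[[0,0,0],[0,0,0],-1],[[0,0,0],[0,0,-0.03],-1],[[0,0,0],[0,0,-0.08],-1],[[0,0,0],[0,0,-0.1],-1],[[0,0,0],[0,0,-0.1],-1],[[0,0,0],[0,0,0],-1]]'
python3 -m inch '[[[0,0,0],[0.05,-0.02,0],-1],[[0,0,0],[0.1,-0.05,0],-1],[[0,0,0],[0.1,-0.05,0],-1],[[0,0,0],[0.1,-0.05,0],-1],[[0,0,0],[0.1,-0.05,0],-1],[[0,0,0],[0.1,-0.05,0],-1],[[0,0,0],[0.1,-0.05,0],-1],[[0,0,0],[0.1,-0.05,0],-1],[[0,0,0],[0.1,-0.05,0],-1],[[0,0,0],[0.1,-0.05,0],-1]]'
python3 -m inch '[[[0,0,0.0185],[0.06,-0.02,0],-1],[[0,0,0.0185],[0.04,0,0],-1],[[0,0,0.0185],[0,0,0],-1],[[0,0,0],[0,0,0],-1],[[0,0,0],[0,0,0],-1]]'
python3 go.py .4225 .2865 .003 -20
python3 - <<'E'
from h import *
s=vision.camera("scene"); t=vision.camera("top")
z=lambda c,x0,y0,x1,y1:cv2.resize(c["img"][y0:y1,x0:x1,::-1],(400,400),interpolation=cv2.INTER_NEAREST)
cv2.imwrite("pics/f.png",np.hstack([z(t,263,163,313,213),z(s,285,180,335,230)]))
E
```

```text
clock: 7.47
eef_pos: [0.5745, -0.0289, 0.1126]
tool_rot: [0.707, 0.707, 0.004, 0.004]
ft_force: [1.4, -0.6, 0.8]
grip_width: 0.0855
grasp_force: 0.0
clock: 8.3
eef_pos: [0.4281, 0.2576, 0.1058]
tool_rot: [0.707, 0.707, 0.0, 0.0]
ft_force: [0.2, 0.4, -0.0]
grip_width: 0.0852
grasp_force: 0.0
clock: 8.72
eef_pos: [0.4242, 0.2863, 0.1055]
tool_rot: [0.818, 0.575, -0.0, 0.0]
ft_force: [-0.3, 0.4, 0.4]
grip_width: 0.0855
grasp_force: 0.0
t 8.72 p [0.4242 0.2863 0.1055] yaw -19.78 w 0.0855 gf 0.0 F [-0.3  0.4  0.4]
turn [0.     0.     0.0006] shift(after turn) [-0.0012 -0.0057  0.3416]
```

View pics/f.png

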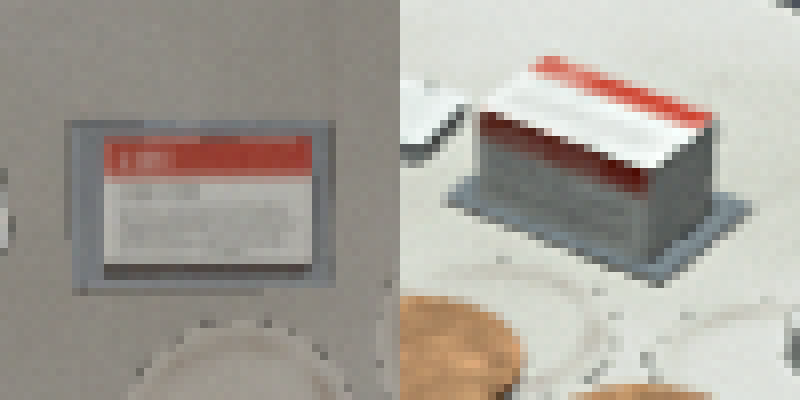

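```bash
python3 - <<'E'
from h import *
t=vision.camera("top");s=vision.camera("scene")
f=lambda c,p,o,z: np.round(cast(c,np.array(p)/8+np.array(o)-.5,z)*1000,1)
for n,c,o,face,pad in(("top",t,(263,163),[(104,136),(312,136),(312,264),(104,264)],[(69,121),(335,121),(335,289),(71,292)]),("scn",s,(285,180),[(78,105),(143,53),(318,116),(252,168)],[])):
    a=f(c,face,o,.037);print(n,a.tolist(),a.mean(0)); 
    if pad: b=f(c,pad,o,.003);print(b.tolist(),b.mean(0))
E
python3 -m inch '[[[0,0,0],[0,-0.005,0.06],-1],[[0,0,0],[0,0,0.08],-1],[[0,0,0],[0,0,0.08],-1],[[0,0,0],[0,0,0.06],-1],[[0,0,0],[0,0,0.03],-1],[[0,0,0],[0,0,0.015],-1],[[0,0,0],[0,0,0.01],-1],[[0,0,0],[0,0,0],0],[[0,0,0],[0,0,0],0.1],[[0,0,0],[0,0,0],0.1]]'; python3 go.py .4225 .2865 .003 -20
```

```text
top [[588.4, -0.6], [587.8, -62.3], [549.6, -61.8], [550.2, -0.2]] [569.    -31.225]
[[598.1, 9.8], [597.4, -71.6], [545.7, -70.8], [545.6, 9.7]] [571.7   -30.725]
scn [[548.1, -0.0], [585.1, 1.4], [585.1, -62.0], [548.9, -61.8]] [566.8 -30.6]
clock: 9.75
eef_pos: [0.4239, 0.2872, 0.0059]
tool_rot: [0.819, 0.574, 0.001, 0.0]
ft_force: [-0.3, -0.8, 0.3]
grip_width: 0.0517
grasp_force: 0.0
t 9.75 p [0.4239 0.2872 0.0059] yaw -19.97 w 0.0517 gf 0.0 F [-0.3 -0.8  0.3]
turn [ 0.0002 -0.0003  0.0001] shift(after turn) [-0.0037 -0.0034  0.0096]
```

```bash
python3 -m inch '[[[0,0,0],[0,0,-0.04],-1],[[0,0,0],[0,0,-0.1],-1],[[0,0,0],[0,0,-0.1],-1],[[0,0,0],[0,0,-0.1],-1],[[0,0,-0.0185],[0,0,0],-1],[[0,0,-0.0185],[0,0,0],-1],[[0,0,-0.0185],[0,0,0],-1],[[0,0,0],[-0.05,0.025,0],-1],[[0,0,0],[-0.1,0.05,0],-1],[[0,0,0],[-0.1,0.05,0],-1]]'
python3 -m inch '[[[0,0,0],[-0.1,0.05,0],-1],[[0,0,0],[-0.1,0.05,0],-1],[[0,0,0],[-0.1,0.05,0],-1],[[0,0,0],[-0.1,0.05,0],-1],[[0,0,0],[-0.1,0.05,0],-1],[[0,0,0],[-0.1,0.05,0],-1],[[0,0,0],[-0.1,0.05,0],-1],[[0,0,0],[-0.05,0.02,0],-1],[[0,0,0],[0,0,0],-1],[[0,0,0],[0,0,0],-1]]'
python3 go.py .5728 -.0292 .015 0
```

```text
clock: 10.58
eef_pos: [0.461, 0.2119, 0.1079]
tool_rot: [0.706, 0.708, 0.001, 0.0]
ft_force: [0.2, 0.3, 0.2]
grip_width: 0.0853
grasp_force: 0.0
clock: 11.42
eef_pos: [0.5719, -0.0141, 0.1074]
tool_rot: [0.708, 0.706, 0.0, 0.0]
ft_force: [-0.5, 0.0, 1.0]
grip_width: 0.0852
grasp_force: 0.0
t 11.42 p [ 0.5719 -0.0141  0.1074] yaw -0.11 w 0.0852 gf 0.0 F [-0.5  0.   1. ]
turn [ 0.0001 -0.0001 -0.0003] shift(after turn) [-0.0502  0.0031  0.3079]
```

```bash
python3 -m inch '[[[0,0,0],[-0.05,0.003,0.04],-1],[[0,0,0],[0,0,0.08],-1],[[0,0,0],[0,0,0.08],-1],[[0,0,0],[0,0,0.06],-1],[[0,0,0],[0,0,0.03],-1],[[0,0,0],[0,0,0.01],-1],[[0,0,0],[0,0,0],-1],[[0,0,0],[0,0,0],-1]]'
python3 go.py .5728 -.0292 .015 0
```

```text
clock: 12.08
eef_pos: [0.5732, -0.0277, 0.0179]
tool_rot: [0.707, 0.707, 0.001, 0.001]
ft_force: [0.5, -0.3, -0.1]
grip_width: 0.0853
grasp_force: 0.0
t 12.08 p [ 0.5732 -0.0277  0.0179] yaw 0.05 w 0.0853 gf 0.0 F [ 0.5 -0.3 -0.1]
turn [0.0003 0.     0.0002] shift(after turn) [-0.0049 -0.0013  0.0098]
```

```bash
python3 -m inch '[[[0,0,0],[0,0,0],0.2],[[0,0,0],[0,0,0],1],[[0,0,0],[0,0,0],1],[[0,0,0],[0,0,0],1],[[0,0,0],[0,0,0],1],[[0,0,0],[0,0,0],1],[[0,0,0],[0,0,0],1],[[0,0,0],[0,0,0],1],[[0,0,0],[0,0,0],1],[[0,0,0],[0,0,0],1]]'
python3 -m inch '[[[0,0,0],[0,0,0],-1],[[0,0,0],[0,0,0],-1],[[0,0,0],[0,0,0],-1],[[0,0,0],[0,0,0],-1],[[0,0,0],[0,0,0],-1],[[0,0,0],[0,0,-0.03],-1],[[0,0,0],[0,0,-0.08],-1],[[0,0,0],[0,0,-0.1],-1],[[0,0,0],[0,0,-0.1],-1],[[0,0,0],[0,0,0],-1]]'
python3 -m inch '[[[0,0,0],[0.05,-0.02,0],-1],[[0,0,0],[0.1,-0.05,0],-1],[[0,0,0],[0.1,-0.05,0],-1],[[0,0,0],[0.1,-0.05,0],-1],[[0,0,0],[0.1,-0.05,0],-1],[[0,0,0],[0.1,-0.05,0],-1],[[0,0,0],[0.1,-0.05,0],-1],[[0,0,0],[0.1,-0.05,0],-1],[[0,0,0],[0.1,-0.05,0],-1],[[0,0,0],[0.1,-0.05,0],-1]]'
python3 -m inch '[[[0,0,0.0185],[0.06,-0.02,0],-1],[[0,0,0.0185],[0.04,0,0],-1],[[0,0,0.0185],[0,-0.01,0],-1],[[0,0,0],[0,0,0],-1],[[0,0,0],[0,0,0],-1]]'
python3 go.py .4225 .2865 .003 -20
python3 - <<'E'
from h import *
s=vision.camera("scene"); t=vision.camera("top")
z=lambda c,x0,y0,x1,y1:cv2.resize(c["img"][y0:y1,x0:x1,::-1],(400,400),interpolation=cv2.INTER_NEAREST)
cv2.imwrite("pics/g.png",np.hstack([z(t,263,163,313,213),z(s,285,180,335,230)]))
E
```

```text
clock: 12.92
eef_pos: [0.5732, -0.0284, 0.0177]
tool_rot: [0.707, 0.707, 0.001, 0.001]
ft_force: [0.2, -0.7, 6.1]
grip_width: 0.0368
grasp_force: 62.4
clock: 13.75
eef_pos: [0.5768, -0.0285, 0.1171]
tool_rot: [0.707, 0.707, 0.004, 0.004]
ft_force: [1.3, 0.1, 0.1]
grip_width: 0.0855
grasp_force: 0.0
clock: 14.58
eef_pos: [0.4305, 0.258, 0.1103]
tool_rot: [0.707, 0.707, 0.0, 0.0]
ft_force: [-0.3, 0.9, 0.5]
grip_width: 0.0857
grasp_force: 0.0
clock: 15.0
eef_pos: [0.4236, 0.2873, 0.1099]
tool_rot: [0.818, 0.575, -0.0, 0.0]
ft_force: [0.3, -0.1, -0.6]
grip_width: 0.0854
grasp_force: 0.0
t 15.0 p [0.4236 0.2873 0.1099] yaw -19.78 w 0.0854 gf 0.0 F [ 0.3 -0.1 -0.6]
turn [0.     0.     0.0006] shift(after turn) [-0.0038 -0.0026  0.3565]
```

View pics/g.png

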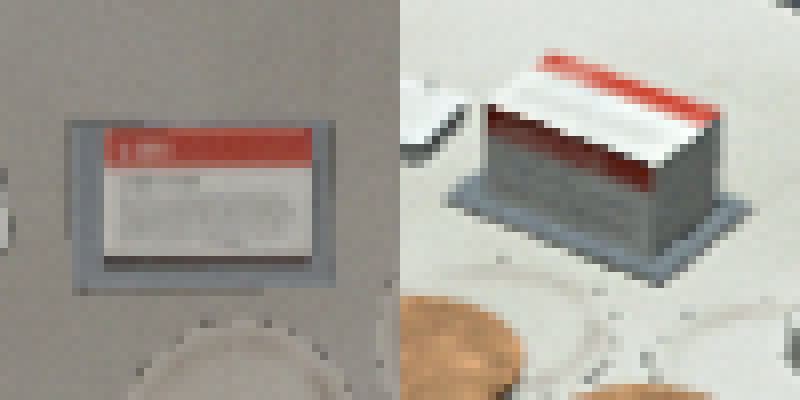

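```bash
python3 -m inch '[[[0,0,0],[-0.003,-0.003,0.06],-1],[[0,0,0],[0,0,0.1],-1],[[0,0,0],[0,0,0.1],-1],[[0,0,0],[0,0,0.06],-1],[[0,0,0],[0,0,0.025],0],[[0,0,0],[0,0,0.012],0],[[0,0,0],[0,0,0],0],[[0,0,0],[0,0,0],0],[[0,0,0],[0,0,0],0.1]]'
python3 go.py .4225 .2865 .003 -20
```

```text
clock: 15.85
eef_pos: [0.424, 0.2874, 0.0041]
tool_rot: [0.819, 0.574, 0.001, 0.0]
ft_force: [0.3, -0.5, 0.8]
grip_width: 0.0384
grasp_force: 0.0
t 15.85 p [0.424  0.2874 0.0041] yaw -19.98 w 0.0384 gf 0.0 F [ 0.3 -0.5  0.8]
turn [ 0.0003 -0.0004  0.0001] shift(after turn) [-0.0045 -0.0035  0.0038]
```

```bash
python3 -m inch '[[[0,0,0],[-0.003,0,0.002],0.1],[[0,0,0],[0,0,0],1],[[0,0,0],[0,0,0],1],[[0,0,0],[0,0,0],1],[[0,0,0],[0,0,0],1],[[0,0,0],[0,0,0],1],[[0,0,0],[0,0,0],1],[[0,0,0],[0,0,0],1]]'
python3 go.py
python3 -m inch '[[[0,0,0],[0,0,-0.03],1],[[0,0,0],[0,0,-0.08],1],[[0,0,0],[0,0,-0.1],1],[[0,0,0],[0,0,-0.06],1],[[0,0,-0.0185],[0,0,0],1],[[0,0,-0.0185],[0,0,0],1],[[0,0,-0.0185],[0,0,0],1],[[0,0,0],[-0.05,0.025,0],1],[[0,0,0],[-0.1,0.05,0],1],[[0,0,0],[-0.1,0.05,0],1]]'
python3 -m inch '[[[0,0,0],[-0.1,0.05,0],1],[[0,0,0],[-0.1,0.05,0],1],[[0,0,0],[-0.1,0.05,0],1],[[0,0,0],[-0.1,0.05,0],1],[[0,0,0],[-0.1,0.05,0],1],[[0,0,0],[-0.1,0.05,0],1],[[0,0,0],[-0.1,0.05,0],1],[[0,0,0],[-0.1,0.02,0],1],[[0,0,0],[0,0,0],1],[[0,0,0],[0,0,0],1]]'
python3 go.py .573 -.03 .042 0
```

```text
clock: 16.52
eef_pos: [0.4235, 0.2865, 0.0036]
tool_rot: [0.819, 0.574, 0.002, 0.0]
ft_force: [-0.2, 0.4, 6.8]
grip_width: 0.0343
grasp_force: 60.3
t 16.52 p [0.4235 0.2865 0.0036] yaw -19.97 w 0.0343 gf 60.3 F [-0.2  0.4  6.8]
clock: 17.35
eef_pos: [0.4598, 0.2109, 0.0838]
tool_rot: [0.706, 0.708, 0.0, 0.0]
ft_force: [-0.1, -0.3, -0.1]
grip_width: 0.0343
grasp_force: 59.8
clock: 18.18
eef_pos: [0.571, -0.0308, 0.0834]
tool_rot: [0.708, 0.706, 0.0, -0.0]
ft_force: [0.3, 0.4, 0.3]
grip_width: 0.0343
grasp_force: 59.7
t 18.18 p [ 0.571  -0.0308  0.0834] yaw -0.19 w 0.0343 gf 59.7 F [0.3 0.4 0.3]
turn [-0.     -0.     -0.0005] shift(after turn) [0.0026 0.0068 0.1379]
```

```bash
python3 -m inch '[[[0,0,-0.0003],[0,0.006,0.03],1],[[0,0,0],[0,0,0.05],1],[[0,0,0],[0,0,0.03],1],[[0,0,0],[0,0,0.015],1],[[0,0,0],[0,0,0.006],1],[[0,0,0],[0,0,0],1],[[0,0,0],[0,0,0],1],[[0,0,0],[0,0,0],1]]'
python3 go.py .573 -.0302 .041 0
```

```text
clock: 18.85
eef_pos: [0.5732, -0.0289, 0.0444]
tool_rot: [0.706, 0.708, 0.0, 0.0]
ft_force: [-0.4, 0.1, -0.2]
grip_width: 0.0345
grasp_force: 59.7
t 18.85 p [ 0.5732 -0.0289  0.0444] yaw 0.13 w 0.0345 gf 59.7 F [-0.4  0.1 -0.2]
turn [0.0002 0.     0.0004] shift(after turn) [-0.0044 -0.0008  0.0115]
```

```bash
python3 -m inch '[[[0,0,0.0003],[-0.004,0,0.006],1],[[0,0,0],[0,0,0.003],1],[[0,0,0],[0,0,0.001],1],[[0,0,0],[0,0,0],1],[[0,0,0],[0,0,0],1]]'
python3 go.py .573 -.0302 .041 0
```

```text
clock: 19.27
eef_pos: [0.5727, -0.0304, 0.0409]
tool_rot: [0.707, 0.707, 0.0, -0.0]
ft_force: [0.3, -0.2, -0.5]
grip_width: 0.0341
grasp_force: 59.7
t 19.27 p [ 0.5727 -0.0304  0.0409] yaw -0.01 w 0.0341 gf 59.7 F [ 0.3 -0.2 -0.5]
turn [ 0. -0. -0.] shift(after turn) [ 0.0006  0.0011 -0.0005]
```

```bash
python3 -m inch '[[[0,0,0],[0,0,0.003],1],[[0,0,0],[0,0,0],1],[[0,0,0],[0,0,0],1],[[0,0,0],[0,0,0],-1],[[0,0,0],[0,0,0],-1],[[0,0,0],[0,0,0],-1],[[0,0,0],[0,0,0],-1],[[0,0,0],[0,0,0],-1],[[0,0,0],[0,0,-0.03],-1],[[0,0,0],[0,0,-0.1],-1]]'
python3 -m inch '[[[0,0,0],[0,0,-0.1],-1],[[0,0,0],[0,0,-0.1],-1],[[0,0,0],[0,0,-0.05],-0.2],[[0,0,0],[-0.05,-0.01,0],-0.2],[[0,0,0],[-0.1,-0.02,0],-0.2],[[0,0,0],[-0.1,-0.02,0],-0.2],[[0,0,0],[-0.1,-0.02,0],-0.2],[[0,0,0],[-0.1,-0.02,0],-0.2],[[0,0,0],[-0.1,-0.02,0],-0.2],[[0,0,0],[-0.1,-0.02,0],-0.2]]'
python3 -m inch '[[[0,0,0],[-0.1,-0.02,0],-0.2],[[0,0,0],[-0.1,0,0],-0.2],[[0,0,0],[-0.1,0,0],-0.2],[[0,0,0],[-0.05,0,0],-0.2],[[0,0,0],[0,0,0],-0.2],[[0,0,0],[0,0,0],-0.2]]'
python3 go.py .526 -.335 .07 0
python3 - <<'E'
from h import *
s=vision.camera("scene"); t=vision.camera("top")
z=lambda c,x0,y0,x1,y1:cv2.resize(c["img"][y0:y1,x0:x1,::-1],(400,400),interpolation=cv2.INTER_NEAREST)
cv2.imwrite("pics/i.png",np.hstack([z(t,263,163,313,213),z(s,285,180,335,230)]))
E
```

```text
clock: 20.1
eef_pos: [0.5688, -0.0301, 0.075]
tool_rot: [0.707, 0.707, -0.003, -0.004]
ft_force: [0.2, 0.3, -0.7]
grip_width: 0.0855
grasp_force: 0.0
clock: 20.93
eef_pos: [0.5334, -0.2266, 0.1547]
tool_rot: [0.707, 0.707, 0.0, 0.0]
ft_force: [-0.0, 0.2, -1.1]
grip_width: 0.0515
grasp_force: 0.0
clock: 21.43
eef_pos: [0.5274, -0.331, 0.1541]
tool_rot: [0.708, 0.706, 0.0, -0.0]
ft_force: [-0.0, 1.0, -0.4]
grip_width: 0.0509
grasp_force: 0.0
t 21.43 p [ 0.5274 -0.331   0.1541] yaw -0.1 w 0.0509 gf 0.0 F [-0.   1.  -0.4]
turn [ 0.     -0.0001 -0.0003] shift(after turn) [-0.0132 -0.0047  0.2803]
```

View pics/i.png

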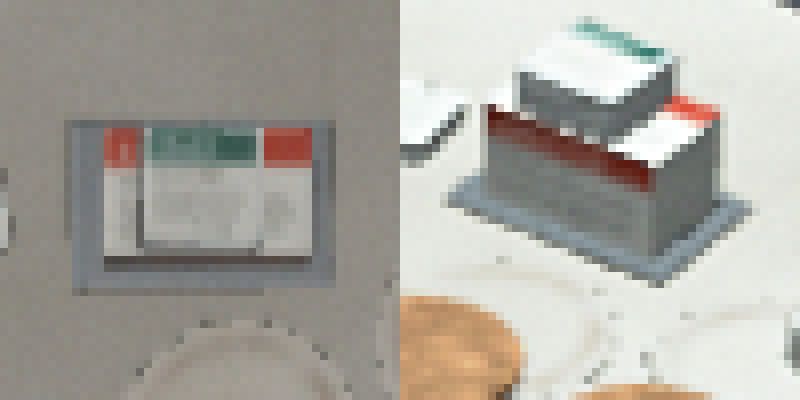

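```bash
python3 - <<'E'
from h import *
t=vision.camera("top");s=vision.camera("scene")
f=lambda c,p,o,z: np.round(cast(c,np.array(p)/8+np.array(o)-.5,z)*1000,1)
for c,o,face in((t,(263,163),[(142,128),(263,128),(263,248),(142,248)]),(s,(285,180),[(118,68),(180,19),(278,58),(220,102)])):
    a=f(c,face,o,.053);print(a.tolist(),a.mean(0))
for c,o,face in((t,(263,163),[(104,128),(312,128),(312,257),(104,257)]),(s,(285,180),[(86,102),(150,50),(320,113),(255,165)])):
    a=f(c,face,o,.037);print(a.tolist(),a.mean(0))
E
python3 -m inch '[[[0,0,0],[-0.012,-0.004,0.05],-0.2],[[0,0,0],[0,0,0.08],-0.2],[[0,0,0],[0,0,0.06],-0.2],[[0,0,0],[0,0,0.04],-0.2],[[0,0,0],[0,0,0.02],-0.2],[[0,0,0],[0,0,0.01],-0.2],[[0,0,0],[0,0,0],-0.2],[[0,0,0],[0,0,0],-0.2]]'
python3 go.py .526 -.335 .07 0
```

```text
[[588.2, -11.6], [587.9, -47.0], [552.6, -46.5], [553.0, -11.3]] [570.425 -29.1  ]
[[550.8, -12.4], [585.9, -11.3], [583.7, -47.9], [552.3, -47.7]] [568.175 -29.825]
[[590.7, -0.6], [590.2, -62.3], [551.7, -61.8], [552.3, -0.3]] [571.225 -31.25 ]
[[551.0, -1.0], [587.9, 0.7], [586.9, -61.5], [550.8, -61.6]] [569.15 -30.85]
clock: 22.3
eef_pos: [0.5272, -0.3339, 0.0768]
tool_rot: [0.707, 0.707, 0.0, 0.001]
ft_force: [-0.2, -0.9, 0.5]
grip_width: 0.0511
grasp_force: 0.0
t 22.3 p [ 0.5272 -0.3339  0.0768] yaw 0.04 w 0.0511 gf 0.0 F [-0.2 -0.9  0.5]
turn [0.0002 0.0001 0.0001] shift(after turn) [-0.0038 -0.0041  0.0228]
```

```bash
python3 -m inch '[[[0,0,0],[-0.003,-0.003,0.003],0],[[0,0,0],[0,0,0],0.2],[[0,0,0],[0,0,0],0.4],[[0,0,0],[0,0,0],0.7],[[0,0,0],[0,0,0],1],[[0,0,0],[0,0,0],1],[[0,0,0],[0,0,0],1],[[0,0,0],[0,0,0],1]]'
python3 go.py
python3 -m inch '[[[0,0,0],[0,0,-0.02],1],[[0,0,0],[0,0,-0.04],1],[[0,0,0],[0,0,-0.06],1],[[0,0,0],[0,0,-0.06],1],[[0,0,0],[0,0,0],1]]'
python3 go.py .472 -.1125 .16 0
python3 - <<'E'
from h import *
s=vision.camera("scene")
cv2.imwrite("pics/j.png",cv2.resize(s["img"][150:300,330:480,::-1],(600,600),interpolation=cv2.INTER_NEAREST))
E
```

```text
clock: 22.97
eef_pos: [0.5273, -0.3356, 0.0767]
tool_rot: [0.707, 0.707, 0.001, 0.002]
ft_force: [1.9, -0.0, 5.8]
grip_width: 0.0251
grasp_force: 59.2
t 22.97 p [ 0.5273 -0.3356  0.0767] yaw 0.01 w 0.0251 gf 59.2 F [ 1.9 -0.   5.8]
clock: 23.38
eef_pos: [0.5266, -0.3358, 0.1324]
tool_rot: [0.707, 0.707, 0.0, 0.002]
ft_force: [0.6, -0.4, 0.8]
grip_width: 0.0247
grasp_force: 59.0
t 23.38 p [ 0.5266 -0.3358  0.1324] yaw -0.01 w 0.0247 gf 59.0 F [ 0.6 -0.4  0.8]
turn [ 0.0005  0.0004 -0.    ] shift(after turn) [ 0.7443 -0.182  -0.092 ]
```

View pics/j.png

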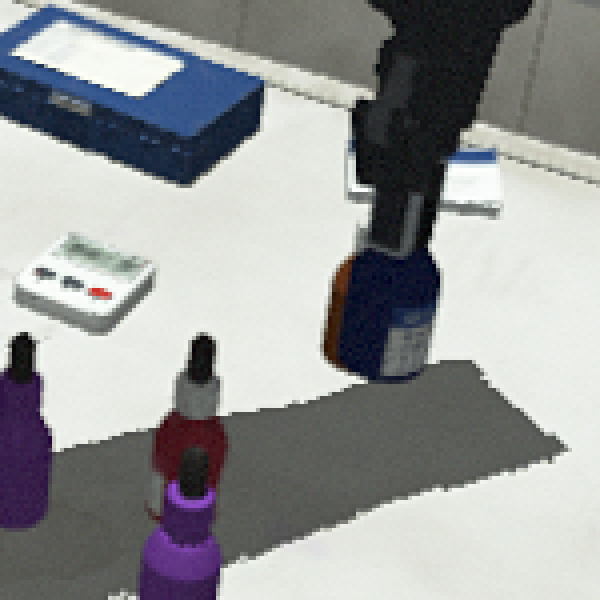

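```bash
python3 -m inch '[[[0,0,0],[0.04,-0.01,0],1],[[0,0,0],[0.08,-0.02,0],1],[[0,0,0],[0.08,-0.02,0],1],[[0,0,0],[0.08,-0.02,0],1],[[0,0,0],[0.08,-0.02,0],1],[[0,0,0],[0.08,-0.02,0],1],[[0,0,0],[0.08,-0.02,0],1],[[0,0,0],[0.08,-0.02,0],1],[[0,0,0],[0.08,-0.02,0],1],[[0,0,0],[0.06,-0.01,0],1]]'
python3 -m inch '[[[0,0,0],[0.004,0,0.04],1],[[0,0,0],[0,0,0.05],1],[[0,0,0],[0,0,0.03],1],[[0,0,0],[0,0,0.01],1],[[0,0,0],[0,0,0],1],[[0,0,0],[0,0,0],1],[[0,0,0],[0,0,0],1]]'
python3 go.py .472 -.1125 .081 0
```

```text
clock: 24.27
eef_pos: [0.469, -0.1108, 0.1273]
tool_rot: [0.707, 0.707, -0.001, -0.002]
ft_force: [-0.4, 1.5, -0.3]
grip_width: 0.0252
grasp_force: 59.1
clock: 24.85
eef_pos: [0.472, -0.112, 0.0904]
tool_rot: [0.707, 0.707, 0.0, 0.0]
ft_force: [0.5, -0.2, -1.2]
grip_width: 0.0248
grasp_force: 59.1
t 24.85 p [ 0.472  -0.112   0.0904] yaw -0.03 w 0.0248 gf 59.1 F [ 0.5 -0.2 -1.2]
turn [ 0.0001  0.     -0.0001] shift(after turn) [-0.0017  0.      0.0312]
```

```bash
python3 -m inch '[[[0,0,0],[-0.002,0,0.015],1],[[0,0,0],[0,0,0.008],1],[[0,0,0],[0,0,0.004],1],[[0,0,0],[0,0,0.003],1],[[0,0,0],[0,0,0.001],1],[[0,0,0],[0,0,0],1],[[0,0,0],[0,0,0],1]]'
python3 go.py .472 -.1125 .081 0
```

```text
clock: 25.43
eef_pos: [0.4717, -0.1122, 0.0808]
tool_rot: [0.707, 0.707, 0.0, 0.0]
ft_force: [0.3, 0.2, 0.1]
grip_width: 0.0248
grasp_force: 59.0
t 25.43 p [ 0.4717 -0.1122  0.0808] yaw 0.0 w 0.0248 gf 59.0 F [0.3 0.2 0.1]
turn [0. 0. 0.] shift(after turn) [-0.001   0.0009 -0.0007]
```

```bash
python3 -m inch '[[[0,0,0],[0,0,0.002],1],[[0,0,0],[0,0,0],1],[[0,0,0],[0,0,0],0.2],[[0,0,0],[0,0,0],-0.2],[[0,0,0],[0,0,0],-0.2],[[0,0,0],[0,0,0],-0.2],[[0,0,0],[0,0,-0.03],-0.2],[[0,0,0],[0,0,-0.08],-0.2],[[0,0,0],[0,0,-0.1],-0.2],[[0,0,0],[0,0,-0.05],-0.2]]'
python3 -m inch '[[[0,0,0],[-0.05,-0.02,0],-0.2],[[0,0,0],[-0.1,-0.03,0],-0.2],[[0,0,0],[-0.1,-0.03,0],-0.2],[[0,0,0],[-0.1,-0.03,0],-0.2],[[0,0,0],[-0.1,-0.03,0],-0.2],[[0,0,0],[-0.08,-0.02,0],-0.2],[[0,0,0],[-0.04,0,0],-0.2],[[0,0,0],[0,0,0],-0.2],[[0,0,0],[0,0,0],-0.2]]'
python3 go.py .425 -.2844 .0665 0
python3 - <<'E'
from h import *
s=vision.camera("scene"); t=vision.camera("top")
z=lambda c,x0,y0,x1,y1:cv2.resize(np.clip(c["img"][y0:y1,x0:x1,::-1].astype(float)*1.5,0,255).astype(np.uint8),(400,400),interpolation=cv2.INTER_NEAREST)
cv2.imwrite("pics/k.png",np.hstack([z(t,300,200,350,250),z(s,280,190,345,255)]))
E
```

```text
clock: 26.27
eef_pos: [0.4729, -0.1125, 0.1615]
tool_rot: [0.707, 0.707, 0.001, 0.002]
ft_force: [0.1, 0.1, -0.1]
grip_width: 0.0514
grasp_force: 0.0
clock: 27.02
eef_pos: [0.4237, -0.2833, 0.1583]
tool_rot: [0.707, 0.707, 0.0, -0.0]
ft_force: [0.3, 1.0, -0.6]
grip_width: 0.0516
grasp_force: 0.0
t 27.02 p [ 0.4237 -0.2833  0.1583] yaw -0.06 w 0.0516 gf 0.0 F [ 0.3  1.  -0.6]
turn [ 0.     -0.0001 -0.0002] shift(after turn) [-0.0036  0.0043  0.3061]
```

View pics/k.png

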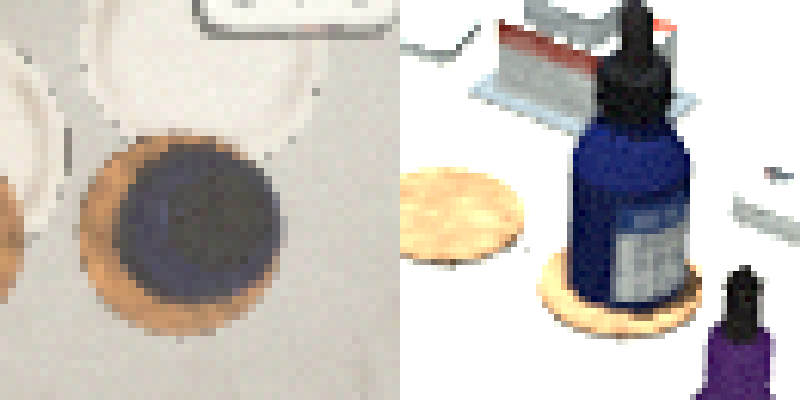

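```bash
python3 - <<'E'
from h import *
t=vision.camera("top");s=vision.camera("scene")
print(cast(s,[[(629-400)/6.154+280-.5,274/6.154+190-.5],[315.3,235.9]],.004))
print(cast(t,[[222/8+300-.5,218/8+200-.5]],.098),cast(t,[[322,228.7]],.004))
E
python3 -m inch '[[[0,0,0],[-0.003,0.004,0.06],-0.2],[[0,0,0],[0,0,0.08],-0.2],[[0,0,0],[0,0,0.07],-0.2],[[0,0,0],[0,0,0.05],-0.2],[[0,0,0],[0,0,0.025],-0.2],[[0,0,0],[0,0,0.015],-0.2],[[0,0,0],[0,0,0.006],-0.2],[[0,0,0],[0,0,0],-0.2],[[0,0,0],[0,0,0],-0.2]]'
python3 go.py .425 -.2844 .0665 0
```

```text
[[ 0.47601709 -0.1119457 ]
 [ 0.46819755 -0.11323611]]
[[ 0.47226841 -0.11421887]] [[ 0.47189965 -0.1124564 ]]
clock: 27.97
eef_pos: [0.4256, -0.2844, 0.0673]
tool_rot: [0.707, 0.707, 0.0, 0.001]
ft_force: [0.9, -0.5, -0.1]
grip_width: 0.0513
grasp_force: 0.0
t 27.97 p [ 0.4256 -0.2844  0.0673] yaw 0.02 w 0.0513 gf 0.0 F [ 0.9 -0.5 -0.1]
turn [0.0002 0.0002 0.0001] shift(after turn) [-0.     -0.002   0.0025]
```

```bash
python3 -m inch '[[[0,0,0],[0,-0.002,0.002],0],[[0,0,0],[0,0,0],0.3],[[0,0,0],[0,0,0],0.6],[[0,0,0],[0,0,0],0.8],[[0,0,0],[0,0,0],1],[[0,0,0],[0,0,0],1],[[0,0,0],[0,0,0],1],[[0,0,0],[0,0,0],1],[[0,0,0],[0,0,0],1]]'
python3 go.py .4715 -.035 .13 0
python3 - <<'E'
from h import *
s=vision.camera("scene")
print(cast(s,[[(634-400)/6.154+280-.5,88/6.154+190-.5]],.089))
E
```

```text
clock: 28.72
eef_pos: [0.4254, -0.2847, 0.0668]
tool_rot: [0.707, 0.707, 0.0, 0.001]
ft_force: [1.6, -0.3, 5.8]
grip_width: 0.02
grasp_force: 58.8
t 28.72 p [ 0.4254 -0.2847  0.0668] yaw 0.01 w 0.02 gf 58.8 F [ 1.6 -0.3  5.8]
turn [0.0004 0.0002 0.    ] shift(after turn) [ 0.8323  0.1537 -0.2107]
[[ 0.46902941 -0.11483078]]
```

```bash
python3 -m inch '[[[0,0,0],[0,0,-0.03],1],[[0,0,0],[0,0,-0.06],1],[[0,0,0],[0,0,-0.09],1],[[0,0,0],[0,0,-0.1],1],[[0,0,0],[0,0,-0.1],1],[[0,0,0],[0,0,-0.07],1],[[0,0,0],[0,0,-0.03],1],[[0,0,0],[0,0,0],1]]'
python3 -m inch '[[[0,0,0],[0.04,0.01,0],1],[[0,0,0],[0.08,0.015,0],1],[[0,0,0],[0.09,0.016,0],1],[[0,0,0],[0.09,0.016,0],1],[[0,0,0],[0.09,0.016,0],1],[[0,0,0],[0.09,0.016,0],1],[[0,0,0],[0.09,0.016,0],1],[[0,0,0],[0.09,0.016,0],1],[[0,0,0],[0.08,0.015,0],1],[[0,0,0],[0.06,0.01,0],1]]'
python3 -m inch '[[[0,0,0],[0.03,0.005,0],1],[[0,0,0],[0,0,0],1],[[0,0,0],[0,0,0],1],[[0,0,0],[0,0,0],1]]'
python3 go.py .4715 -.0345 .071 0
```

```text
clock: 29.43
eef_pos: [0.425, -0.2848, 0.2119]
tool_rot: [0.707, 0.707, 0.0, 0.002]
ft_force: [-0.2, -0.4, -0.1]
grip_width: 0.02
grasp_force: 58.7
clock: 30.27
eef_pos: [0.4663, -0.0413, 0.2072]
tool_rot: [0.706, 0.708, -0.001, -0.002]
ft_force: [0.3, -0.1, -0.9]
grip_width: 0.0199
grasp_force: 58.7
clock: 30.6
eef_pos: [0.4689, -0.0357, 0.2089]
tool_rot: [0.707, 0.707, -0.001, -0.001]
ft_force: [0.3, -0.0, -0.8]
grip_width: 0.02
grasp_force: 58.7
t 30.6 p [ 0.4689 -0.0357  0.2089] yaw -0.04 w 0.02 gf 58.7 F [ 0.3 -0.  -0.8]
turn [-0.0003  0.0001 -0.0001] shift(after turn) [0.004  0.0088 0.4597]
```

```bash
python3 -m inch '[[[0,0,0],[0.003,0.008,0.04],1],[[0,0,0],[0,0,0.08],1],[[0,0,0],[0,0,0.09],1],[[0,0,0],[0,0,0.09],1],[[0,0,0],[0,0,0.07],1],[[0,0,0],[0,0,0.04],1],[[0,0,0],[0,0,0.02],1],[[0,0,0],[0,0,0],1],[[0,0,0],[0,0,0],1],[[0,0,0],[0,0,0],1]]'
python3 go.py .4715 -.0345 .071 0
```

```text
clock: 31.43
eef_pos: [0.4729, -0.0347, 0.0818]
tool_rot: [0.707, 0.707, 0.001, 0.001]
ft_force: [0.4, -0.1, 0.0]
grip_width: 0.0196
grasp_force: 58.7
t 31.43 p [ 0.4729 -0.0347  0.0818] yaw -0.05 w 0.0196 gf 58.7 F [ 0.4 -0.1  0. ]
turn [ 0.0003  0.     -0.0001] shift(after turn) [ 0.0008 -0.0046  0.0359]
```

```bash
python3 -m inch '[[[0,0,0],[0,-0.004,0.016],1],[[0,0,0],[0,0,0.01],1],[[0,0,0],[0,0,0.006],1],[[0,0,0],[0,0,0.003],1],[[0,0,0],[0,0,0],1],[[0,0,0],[0,0,0],1],[[0,0,0],[0,0,0],1]]'
python3 go.py .4715 -.0345 .071 0
```

```text
clock: 32.02
eef_pos: [0.471, -0.0342, 0.0707]
tool_rot: [0.707, 0.707, 0.0, 0.0]
ft_force: [-0.6, 0.6, 4.8]
grip_width: 0.0199
grasp_force: 59.1
t 32.02 p [ 0.471  -0.0342  0.0707] yaw 0.01 w 0.0199 gf 59.1 F [-0.6  0.6  4.8]
turn [0.0001 0.     0.    ] shift(after turn) [-0.0011  0.0017 -0.001 ]
```

```bash
python3 -m inch '[[[0,0,0],[0,0,0],1],[[0,0,0],[0,0,0],0.2],[[0,0,0],[0,0,0],-0.2],[[0,0,0],[0,0,0],-0.2],[[0,0,0],[0,0,0],-0.2],[[0,0,0],[0,0,-0.03],-0.2],[[0,0,0],[0,0,-0.08],-0.2],[[0,0,0],[0,0,-0.1],-0.2],[[0,0,0],[0,0,-0.1],-0.2],[[0,0,0],[0,0,0],-0.2]]'
python3 -m inch '[[[0,0,0],[-0.04,0.02,0],-0.2],[[0,0,0],[-0.09,0.045,0],-0.2],[[0,0,0],[-0.09,0.045,0],-0.2],[[0,0,0],[-0.09,0.045,0],-0.2],[[0,0,0],[-0.09,0.045,0],-0.2],[[0,0,0],[-0.09,0.045,0],-0.2],[[0,0,0],[-0.09,0.045,0],-0.2],[[0,0,0],[-0.09,0.045,0],-0.2],[[0,0,0],[-0.09,0.045,0],-0.2],[[0,0,0],[-0.09,0.035,0],-0.2]]'
python3 -m inch '[[[0,0,0],[-0.04,0.015,0],-0.2],[[0,0,0],[-0.01,0.005,0],-0.2],[[0,0,0],[0,0,0],-0.2],[[0,0,0],[0,0,0],-0.2]]'
python3 go.py .601 -.304 .0705 0
```

```text
clock: 32.85
eef_pos: [0.4747, -0.0345, 0.1696]
tool_rot: [0.707, 0.707, 0.004, 0.004]
ft_force: [0.3, -0.2, 1.0]
grip_width: 0.0512
grasp_force: 0.0
clock: 33.68
eef_pos: [0.5951, -0.2914, 0.1612]
tool_rot: [0.707, 0.707, -0.0, -0.001]
ft_force: [0.4, 0.7, 0.4]
grip_width: 0.0512
grasp_force: 0.0
clock: 34.02
eef_pos: [0.6004, -0.3038, 0.1619]
tool_rot: [0.707, 0.707, -0.0, -0.001]
ft_force: [1.0, 0.2, -0.3]
grip_width: 0.0514
grasp_force: 0.0
t 34.02 p [ 0.6004 -0.3038  0.1619] yaw -0.0 w 0.0514 gf 0.0 F [ 1.   0.2 -0.3]
turn [-0.0004 -0.0002 -0.    ] shift(after turn) [-0.0005  0.002   0.3048]
```

```bash
python3 -m inch '[[[0,0,0],[0,0.002,0.06],-0.2],[[0,0,0],[0,0,0.08],-0.2],[[0,0,0],[0,0,0.07],-0.2],[[0,0,0],[0,0,0.05],-0.2],[[0,0,0],[0,0,0.025],-0.2],[[0,0,0],[0,0,0.015],-0.2],[[0,0,0],[0,0,0.006],-0.2],[[0,0,0],[0,0,0],-0.2],[[0,0,0],[0,0,0],-0.2]]'
python3 go.py .601 -.304 .0705 0
```

```text
clock: 34.77
eef_pos: [0.6026, -0.3043, 0.0728]
tool_rot: [0.707, 0.707, 0.0, 0.001]
ft_force: [-0.7, 0.1, 1.2]
grip_width: 0.051
grasp_force: 0.0
t 34.77 p [ 0.6026 -0.3043  0.0728] yaw 0.02 w 0.051 gf 0.0 F [-0.7  0.1  1.2]
turn [0.0003 0.0002 0.0001] shift(after turn) [ 0.001  -0.0053  0.0076]
```

Run:
```python
from h import *
s=vision.camera("scene"); t=vision.camera("top")
z=lambda c,x0,y0,x1,y1:cv2.resize(np.clip(c["img"][y0:y1,x0:x1,::-1].astype(float)*1.5,0,255).astype(np.uint8),(400,400),interpolation=cv2.INTER_NEAREST)
cv2.imwrite("pics/l.png",np.hstack([z(t,260,190,340,270),z(s,250,170,330,250)]))
```

```text
(no output)
```

View pics/l.png

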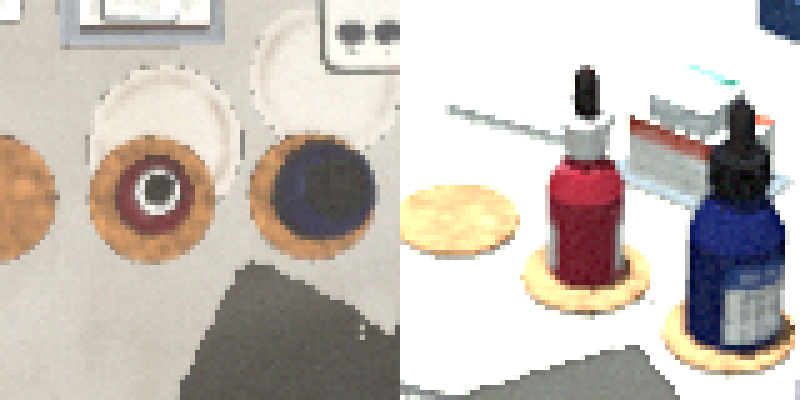

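```bash
python3 -m inch '[[[0,0,0],[0,-0.004,0.005],0],[[0,0,0],[0,0,0],0.2],[[0,0,0],[0,0,0],0.5],[[0,0,0],[0,0,0],0.7],[[0,0,0],[0,0,0],1],[[0,0,0],[0,0,0],1],[[0,0,0],[0,0,0],1],[[0,0,0],[0,0,0],1],[[0,0,0],[0,0,0],1]]'
python3 -m inch '[[[0,0,0],[0,0,-0.03],1],[[0,0,0],[0,0,-0.06],1],[[0,0,0],[0,0,-0.09],1],[[0,0,0],[0,0,-0.1],1],[[0,0,0],[0,0,-0.1],1],[[0,0,0],[0,0,-0.07],1],[[0,0,0],[0,0,-0.03],1],[[0,0,0],[0,0,0],1],[[0,0,0],[0,0,0],1]]'
python3 go.py .4715 .0422 .0752 0
```

```text
clock: 35.62
eef_pos: [0.6011, -0.3044, 0.0704]
tool_rot: [0.707, 0.707, 0.0, 0.001]
ft_force: [0.9, 0.3, 3.2]
grip_width: 0.0236
grasp_force: 59.5
clock: 36.37
eef_pos: [0.6002, -0.304, 0.213]
tool_rot: [0.707, 0.707, -0.0, -0.001]
ft_force: [-0.6, -0.0, -0.9]
grip_width: 0.0235
grasp_force: 59.0
t 36.37 p [ 0.6002 -0.304   0.213 ] yaw -0.0 w 0.0235 gf 59.0 F [-0.6 -0.  -0.9]
turn [-0.0002 -0.0001 -0.    ] shift(after turn) [ 1.1541 -0.429   0.4593]
```

```bash
python3 -m inch '[[[0,0,0],[0.04,-0.015,0],1],[[0,0,0],[0.09,-0.034,0],1],[[0,0,0],[0.09,-0.034,0],1],[[0,0,0],[0.09,-0.034,0],1],[[0,0,0],[0.09,-0.034,0],1],[[0,0,0],[0.09,-0.034,0],1],[[0,0,0],[0.09,-0.034,0],1],[[0,0,0],[0.09,-0.034,0],1],[[0,0,0],[0.09,-0.034,0],1],[[0,0,0],[0.09,-0.034,0],1]]'
python3 -m inch '[[[0,0,0],[0.09,-0.034,0],1],[[0,0,0],[0.09,-0.034,0],1],[[0,0,0],[0.08,-0.03,0],1],[[0,0,0],[0.044,-0.01,0],1],[[0,0,0],[0,0,0],1],[[0,0,0],[0,0,0],1],[[0,0,0],[0,0,0],1]]'
python3 go.py .4715 .0422 .0752 0
```

```text
clock: 37.2
eef_pos: [0.5018, -0.0479, 0.2111]
tool_rot: [0.707, 0.707, -0.002, -0.002]
ft_force: [0.6, -0.2, -0.1]
grip_width: 0.0239
grasp_force: 59.1
clock: 37.78
eef_pos: [0.4712, 0.0415, 0.2125]
tool_rot: [0.707, 0.707, -0.001, -0.001]
ft_force: [0.1, -0.2, -0.2]
grip_width: 0.0237
grasp_force: 59.1
t 37.78 p [0.4712 0.0415 0.2125] yaw -0.01 w 0.0237 gf 59.1 F [ 0.1 -0.2 -0.2]
turn [-0.0004  0.0001 -0.    ] shift(after turn) [0.0024 0.0008 0.4577]
```

```bash
python3 -m inch '[[[0,0,0],[0.002,0,0.04],1],[[0,0,0],[0,0,0.08],1],[[0,0,0],[0,0,0.09],1],[[0,0,0],[0,0,0.09],1],[[0,0,0],[0,0,0.07],1],[[0,0,0],[0,0,0.04],1],[[0,0,0],[0,0,0.02],1],[[0,0,0],[0,0,0],1],[[0,0,0],[0,0,0],1],[[0,0,0],[0,0,0],1]]'
python3 go.py .4715 .0422 .0752 0
```

```text
clock: 38.62
eef_pos: [0.473, 0.0423, 0.0858]
tool_rot: [0.707, 0.707, 0.001, 0.001]
ft_force: [1.2, 0.1, -0.3]
grip_width: 0.0238
grasp_force: 59.1
t 38.62 p [0.473  0.0423 0.0858] yaw -0.04 w 0.0238 gf 59.1 F [ 1.2  0.1 -0.3]
turn [ 0.0003 -0.     -0.0001] shift(after turn) [-0.0002 -0.0048  0.0353]
```

```bash
python3 -m inch '[[[0,0,0],[0,-0.004,0.016],1],[[0,0,0],[0,0,0.01],1],[[0,0,0],[0,0,0.006],1],[[0,0,0],[0,0,0.003],1],[[0,0,0],[0,0,0],1],[[0,0,0],[0,0,0],1],[[0,0,0],[0,0,0],1]]'
python3 go.py .4715 .0422 .0747 0
```

```text
clock: 39.2
eef_pos: [0.4708, 0.0427, 0.0745]
tool_rot: [0.707, 0.707, 0.0, 0.0]
ft_force: [-0.0, -0.0, -0.3]
grip_width: 0.0236
grasp_force: 59.1
t 39.2 p [0.4708 0.0427 0.0745] yaw 0.01 w 0.0236 gf 59.1 F [-0.  -0.  -0.3]
turn [ 0. -0.  0.] shift(after turn) [-0.0015  0.0024 -0.0007]
```

```bash
python3 -m inch '[[[0,0,0],[0,0.002,0.002],1],[[0,0,0],[0,0,0],1],[[0,0,0],[0,0,0],0.2],[[0,0,0],[0,0,0],-0.2],[[0,0,0],[0,0,0],-0.2],[[0,0,0],[0,0,0],-0.2],[[0,0,0],[0,0,-0.03],-0.2],[[0,0,0],[0,0,-0.08],-0.2],[[0,0,0],[0,0,-0.1],-0.2],[[0,0,0],[0,0,-0.1],-0.2]]'
python3 -m inch '[[[0,0,0],[0.05,0,-0.05],-0.2],[[0,0,0],[0.09,0,0],-0.2],[[0,0,0],[0.09,0,0],-0.2],[[0,0,0],[0.09,0,0],-0.2],[[0,0,0],[0.09,0,0],-0.2],[[0,0,0],[0.09,0,0],-0.2],[[0,0,0],[0.09,0,0],-0.2],[[0,0,0],[0.09,0,0],-0.2],[[0,0,0],[0,0,0],-0.2],[[0,0,0],[0,0,0],-0.2]]'
python3 - <<'E'
from h import *
s=vision.camera("scene"); t=vision.camera("top")
cv2.imwrite("pics/s.png",s["img"][:,:,::-1])
z=lambda c,x0,y0,x1,y1:cv2.resize(np.clip(c["img"][y0:y1,x0:x1,::-1].astype(float)*1.4,0,255).astype(np.uint8),None,fx=7,fy=7,interpolation=cv2.INTER_NEAREST)
a=z(t,240,170,350,250); b=z(s,235,165,345,250)
cv2.imwrite("pics/m.png",cv2.resize(a,(770,560))); cv2.imwrite("pics/n.png",b)
E
```

```text
clock: 40.03
eef_pos: [0.4706, 0.0425, 0.1679]
tool_rot: [0.707, 0.707, -0.001, -0.001]
ft_force: [0.3, -0.0, -0.1]
grip_width: 0.0513
grasp_force: 0.0
clock: 40.87
eef_pos: [0.4711, 0.2478, 0.1821]
tool_rot: [0.706, 0.708, 0.0, 0.0]
ft_force: [0.4, -0.5, -0.2]
grip_width: 0.0513
grasp_force: 0.0
```

View pics/m.png

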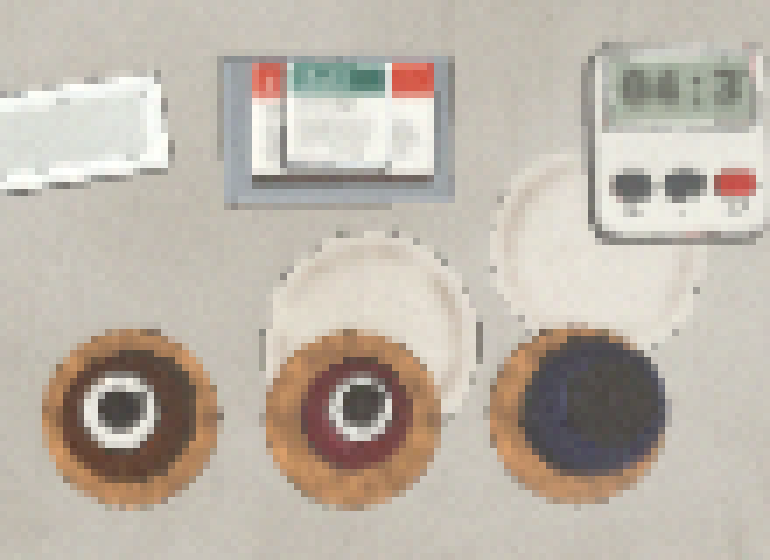

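View pics/n.png

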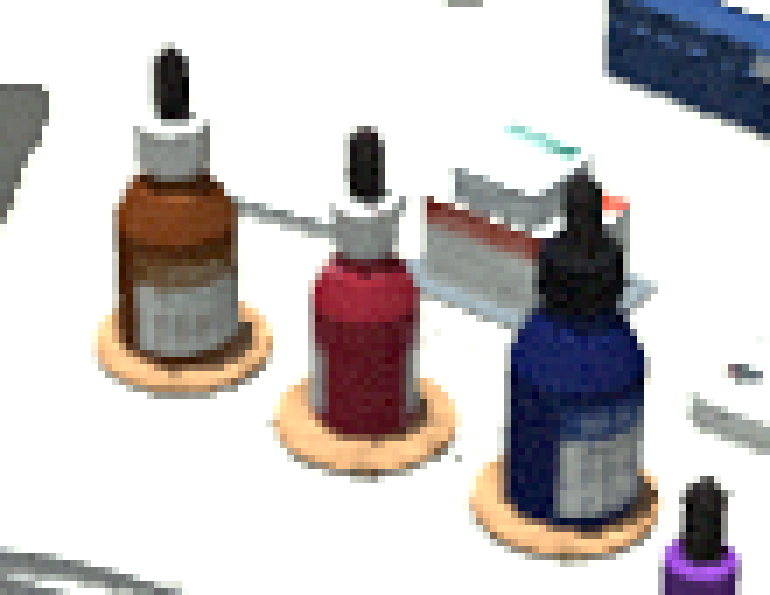

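Run:
```python
from h import *
t=vision.camera("top");s=vision.camera("scene")
for n,a,z,b,z2,ct,cs in(("br",(121,410),.092,(172,150),.083,(258.1,229.1),(260.8,213.4)),("red",(360,406),.088,(367,228),.079,(289.9,229.4),(286.8,224.3)),("bl",(612,398),.098,(580,278),.089,(322,228.7),(315.3,235.9))):
    print(n,np.round(1000*(cast(t,[np.array(a)/7+[239.5,169.5]],z)-cast(t,[ct],.004)),1),np.round(1000*(cast(s,[np.array(b)/7+[234.5,164.5]],z2)-cast(s,[cs],.004)),1))
```

```text
br [[-1.3  0.1]] [[-5.4 -1.7]]
red [[0.9 0.8]] [[-1.6 -1.1]]
bl [[ 1.3 -1.1]] [[-0.8 -2.2]]
```

```bash
python3 -c "
from workcell import workorder
print(workorder.job_done())"
```

```text
the job is handed in; nothing more can be done
None
```

I laid out the station and handed the job in at about 41 s. The carton is square on the pad and the small box sits about 1.5 mm off its centre. Blue, red and brown stand upright and released on the right, middle and left coasters. Each bottle is within about 3 mm of its coaster's centre in the camera measurements, except for one view that puts brown about 5 mm off. The timer looks unmoved, and the judging result was not reported back.

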